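# Turn the doughnut tree to its refill tray

### The arm

A 6-joint arm with a two-finger parallel gripper is mounted at the origin on the work surface. World frame = base frame: x ahead of the robot, y to its left, z up, the work surface at z = 0. Lengths are in m, angles in rad, forces in N, time in s.
With the tool pointing down it reaches from about 0.25 to 0.775 m from the base axis. Payload 4 kg.
Tool frame: the origin (TCP) lies at the very end of the fingers, on their centre line; the grasp point (between the pads) lies 19 mm behind it; x points along the fingers, y is the direction in which the jaws open and shut, and the axes are right-handed (so a half turn about x gives the same grasp; the last joint's range is limited). The gripper opens to 94 mm and grips with 3 to 60 N. Pads are 16 mm wide; open, the fingers measure 119 mm over their backs; the gripper's body (75 mm by 177 mm) begins 78 mm behind the grasp point.
Start: joints at [1.211, 0.087, 1.371, -0, 1.684, -0.103], TCP at [0.14, 0.532, 0.206] pointing down, gripper open.
Joint ranges: [-3.1, 3.1], [-0.76, 2.03], [0.27, 2.55], [-1.08, 4.22], [0.17, 2.65], [-2.57, 2.57]. Speed limits (rad/s): [2.79, 2.79, 3.14, 3.14, 3.14, 3.14].

### API

Orientations are given as [roll, pitch, yaw] about the fixed x, y, z axes, in that order (R = Rz(yaw) Ry(pitch) Rx(roll)).
In Python, from bench import robot gives the robot as it stands.
- The arm moves only by the tool carry_out, never from a script. Its argument "targets" is a list of rows, each a list of 5 numbers: the closure, from 0 (fully open) to 1 (shut), then the shift along the tool's x, y, z in cm, then the turn about the tool's x in degrees. In form: [[fingers, tx, ty, tz, turn], ...]. A call has 1 to 20 rows; each row shifts and turns the commanded pose from where the row before left it, along the tool's axes as they then stand; what a row does not reach is not made up. A row lasts 1/10 s, in which the tool goes at most 50 mm and 8.59 degrees, less where a joint would pass 70% of its speed; a pose out of reach is approached as far as the arm can. A call is refused whole if a number of a shift passes 5 or a number of a turn 8.59, either way. A call with a gripper value outside its range is refused whole. The fingers move at their own pace and stop on an object; the grip force is fixed at half the most. Time passes only in rows, so rows that do not move let the fingers close. It gives the time, the measured TCP pose, the force and the opening at its end, in the units of the state.
- robot.get_obs(): the state, without advancing time (a new reading comes with each control period).
- robot.snapshot(name): name is "scene" or "top" or "wrist"; returns a dict with "image" (480x640x3 uint8, red, green, blue), "camera_matrix" (3x3 intrinsics, pixels), "pose" (4x4, takes a point from camera to world coordinates). Camera axes: x right, y up, looking along -z (the intrinsics and any distortion apply to the point x, -y, -z); pixel columns grow to the right and rows downward; lengths in m; the calibration is good to about 2 mm. A picture is of the moment at which its call begins. There is no depth.
- robot.close_job(): hands the job in, once; it reports no verdict.
The state is a dict: "time": time; "joint_positions": joint angles; "qvel": joint speeds; "joint_torque": joint torques, N m; "tool_pos": TCP position; "ee_rot": TCP orientation; "wrist_force": force on the tool from outside, world axes, zero at the start; "wrist_torque": the same for the moment, N m; "width": finger opening in m.
Only numpy, scipy, OpenCV 4.12 (cv2) and the standard library are available. Lean on these libraries where they do the work, as an engineer would, in place of code of your own. Each camera call takes 0.05 s, during which the arm holds its last target. There are 200 camera calls.

### The job

One arm of the turning doughnut tree is empty. Push the tree gently round by its arms with a fingertip until the empty arm points straight at the middle of the serving tray, ready for refilling, then take the hand away. Do not touch the doughnuts on the tree or shake any off, and leave the tray and the things around it where they are.

Things in the scene. Friction and masses are not known exactly. Their poses are not given: they have to be found in the camera images.
- tree_hub (a point): point on the upright turning axis of the doughnut tree, 160 mm above the table, where the lines of the five arms meet. The hub is a brass boss of 48 mm diameter with a finial that ends 200 mm above the table
- empty_tip (a point): centre of the 15 mm orange ball on the end of the tree's one EMPTY arm, 155 mm out from the axis and 187 mm above the table. The arm is a straight round steel rod of 9 mm diameter from the hub to this ball, rising 10 degrees outward: its centreline is at height 160 mm + 0.176 x (distance from the axis), so 180 mm at 115 mm out. The other four arms are alike, spaced 72 degrees, each with one doughnut. The neighbouring doughnuts reach 42 mm to either side of their own arms
- tree (a joint): turn of the tree (hub, arms and doughnuts) about its upright axis since the start, rad, positive anticlockwise seen from above; 0 at the start wherever the arms then point. No stops: it turns freely either way, with a friction of about 0.09 N m (roughly 1 N at 100 mm out); it does not run on when let go
- rack: foot and post of the tree, dark steel, fixed to the table: a disc of 180 mm diameter, 22 mm high, with a post of 22 mm diameter. Origin on the table on the turning axis; z up; its x axis points level from the axis to the middle of the tray
- tray: brown serving tray with fresh doughnuts, 220 x 300 mm, rim 18 mm high, loose. Origin under its middle, on the table, about 0.232 m from the tree's axis; its x axis (short side) points roughly away from the tree, within 0.2 rad
- ring_choc: ring doughnut hanging on an arm of the tree, chocolate icing; 84 mm over, 28 mm thick, 28 mm hole, about 55 g. Origin at its centre, which hangs 9 mm below the rod, about 100 mm out from the post; its x axis (the axis of the hole) points outward along its arm at the start. Its top stands to 0.212 m above the table. It hangs freely and rides round with the tree
- ring_pink: ring doughnut hanging on an arm of the tree, pink icing; 84 mm over, 28 mm thick, 28 mm hole, about 55 g. Origin at its centre, which hangs 9 mm below the rod, about 100 mm out from the post; its x axis (the axis of the hole) points outward along its arm at the start. Its top stands to 0.212 m above the table. It hangs freely and rides round with the tree
- ring_plain: ring doughnut hanging on an arm of the tree, plain, no icing; 84 mm over, 28 mm thick, 28 mm hole, about 55 g. Origin at its centre, which hangs 9 mm below the rod, about 100 mm out from the post; its x axis (the axis of the hole) points outward along its arm at the start. Its top stands to 0.212 m above the table. It hangs freely and rides round with the tree
- ring_white: ring doughnut hanging on an arm of the tree, white icing; 84 mm over, 28 mm thick, 28 mm hole, about 55 g. Origin at its centre, which hangs 9 mm below the rod, about 100 mm out from the post; its x axis (the axis of the hole) points outward along its arm at the start. Its top stands to 0.212 m above the table. It hangs freely and rides round with the tree
- fresh_a: plain ring doughnut lying on the tray, 84 mm over, 28 mm high, origin at its centre
- fresh_b: chocolate ring doughnut lying on the tray, 84 mm over, 28 mm high, origin at its centre
- jar: bystander: amber jar with red cap, 66 mm diameter, 95 mm high; origin under its middle
- card: bystander: white price card standing in a dark wooden foot 45 x 70 mm, 98 mm high in all; origin under its middle
- tongs: bystander: orange serving tongs lying flat, 240 mm long along x, 24 mm high; origin under the middle, on the table
Things that resemble listed ones, but are neither listed nor needed, are in the scene too. What is meant by the rack is not green, and is the larger of those in its own colour. Leave any yellow look-alike of the ring_white alone.

How it is judged:
By the outcome, as a careful person would: the job done as asked, in the order asked, and still so for the second after the job is handed in, with the robot touching nothing.
It also fails if it takes over 56 s, if anything falls off the work surface, if the arm or the gripper's body presses on something with over 40 N, if the wrist force passes 120 N, or if a joint passes its speed limit or range.

## Working session

There is one attempt and no reset: what is moved stays moved. The work goes in short steps, Python scripts to look and compute and a tool call to move; the robot and the scene stay as the last step left them, time stands still between calls to the robot, and variables do not carry over. Pictures are saved under pics/ and viewed, about 8 in all and at most 12, crops included, and the job is handed in when it is done.

Besides the shell and the picture viewer there is one more tool, called after ">>>" as a command line: name --pt "numbers of a row" for each row, then --argument value for the rest. carry_out: Moves the arm, as the interface text tells. Its arguments: {"type":"object","properties":{"targets":{"type":"array","items":{"type":"array","items":{"type":"number"}}}},"required":["targets"]}

```bash
mkdir -p pics && cat > h.py <<'E'
from bench import robot
import numpy as np, cv2
def snap(n,f):
    s=robot.snapshot(n); cv2.imwrite('pics/'+f,s['image'][:,:,::-1]); np.savez('pics/'+f[:-4]+'.npz',**s); return s
def ray(s,u,v):
    K=s['camera_matrix']; P=s['pose']
    d=np.linalg.inv(K)@[u,v,1]; d=P[:3,:3]@[d[0],-d[1],-d[2]]
    return P[:3,3],d
def onz(s,u,v,z):
    o,d=ray(s,u,v); return o+d*(z-o[2])/d[2]
def proj(s,p):
    P=s['pose']; c=P[:3,:3].T@(np.array(p)-P[:3,3]); q=s['camera_matrix']@[c[0],-c[1],-c[2]]; return q[:2]/q[2]
def load(f): return dict(np.load('pics/'+f+'.npz'))
E
python3 - <<'E'
from h import *
for n in('top','scene'):
    s=snap(n,n+'0.png'); print(n,s['pose'].round(3).tolist(),s['camera_matrix'].tolist(),[k for k in s])
o=robot.get_obs(); print(o)
E
```

```text
top [[0.073, 0.977, -0.199, 0.348], [-0.997, 0.07, -0.019, -0.041], [-0.004, 0.2, 0.98, 1.198], [0.0, 0.0, 0.0, 1.0]] [[521.1766943519468, 0.0, 320.87443937192137], [0.0, 521.1766943519468, 235.37261097813501], [0.0, 0.0, 1.0]] ['image', 'camera_matrix', 'pose']
scene [[0.843, -0.285, 0.456, 1.184], [0.538, 0.483, -0.691, -0.968], [-0.023, 0.828, 0.561, 0.897], [0.0, 0.0, 0.0, 1.0]] [[587.5518963314229, 0.0, 323.62517285215955], [0.0, 587.5518963314229, 245.6053971062591], [0.0, 0.0, 1.0]] ['image', 'camera_matrix', 'pose']
{'time': 0.1, 'joint_positions': array([ 1.21091057e+00,  8.78714241e-02,  1.37206800e+00, -4.46550965e-06,
        1.68357693e+00, -1.03107730e-01]), 'qvel': array([ 0.0019325 , -0.00361495, -0.0043858 ,  0.00187846,  0.00041563,
        0.00098554]), 'joint_torque': array([ 2.28993333e-03, -3.41252625e+01, -3.03300977e+01,  7.19894283e-02,
        3.04994301e-02, -9.61536557e-05]), 'tool_pos': array([0.1395226 , 0.53151672, 0.20444431]), 'ee_rot': array([-1.671597  ,  1.56887262, -1.92837553]), 'wrist_force': array([ 0.07009209,  0.63061809, -0.16530683]), 'wrist_torque': array([ 0.02739635,  0.0189783 , -0.01143122]), 'width': 0.09364556466158322}
```

View pics/top0.png

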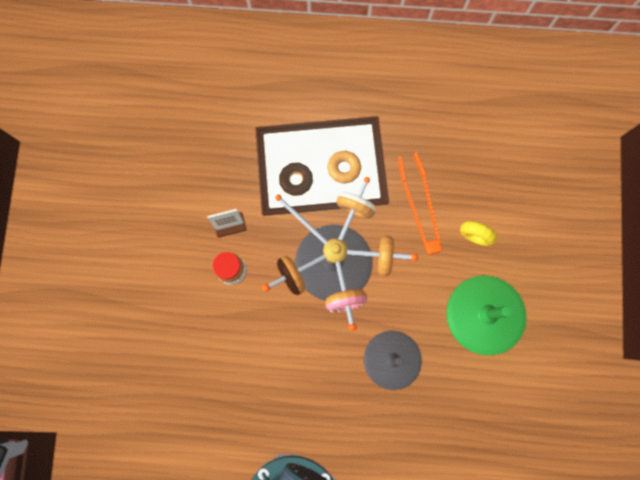

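View pics/scene0.png

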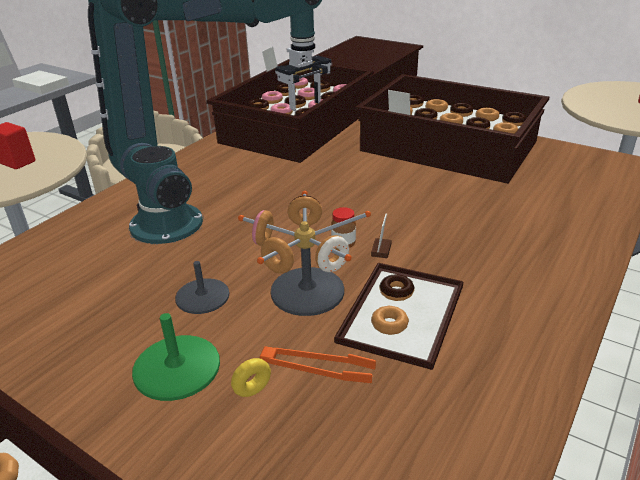

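The top view shows the tree's hub at (335,250), the empty arm's tip at (278,198) and the tray centred near (321,166). Possible mix-ups:
- Feet: the large dark disc at (334,262) is the rack. The small dark one at (393,360) and the green one at (487,315) are look-alikes.
- Rings: white at (356,204) is on the tree. The yellow one at (478,233) is a look-alike.
- Arms: the only arm without a ring ends at (278,198).

```bash
cat > meas.py <<'E'
from h import *
def balls(s):
    h=cv2.cvtColor(s['image'],cv2.COLOR_RGB2HSV); m=cv2.inRange(h,(3,190,150),(13,255,255))
    n,l,st,c=cv2.connectedComponentsWithStats(m)
    return [(c[i],st[i,4]) for i in range(1,n) if 8<st[i,4]<120]
def tri(a,pa,b,pb):
    o1,d1=ray(a,*pa);o2,d2=ray(b,*pb)
    t=np.linalg.lstsq(np.c_[d1,-d2],o2-o1,rcond=None)[0]
    p,q=o1+d1*t[0],o2+d2*t[1]; return (p+q)/2,np.linalg.norm(p-q)
E
python3 - <<'E'
from meas import *
t=load('top0');s=load('scene0')
for c,a in balls(t): print('top ball',c.round(1),a,onz(t,*c,.187).round(4))
for c,a in balls(s): print('scene ball',c.round(1),a,onz(s,*c,.187).round(4))
# tray: dark rim + white interior in ROI
h=cv2.cvtColor(t['image'],cv2.COLOR_RGB2HSV)
m=cv2.inRange(h,(0,0,0),(180,255,75)); 
roi=np.zeros_like(m); roi[105:222,245:395]=1; m*=roi
n,l,st,c=cv2.connectedComponentsWithStats(m); i=1+np.argmax(st[1:,2]*st[1:,3])
cs=cv2.findContours((l==i).astype('u1'),cv2.RETR_EXTERNAL,cv2.CHAIN_APPROX_NONE)[0]
r=cv2.minAreaRect(max(cs,key=len)); b=cv2.boxPoints(r); print(st[i],r,b.round(1).tolist())
w=np.array([onz(t,*p,.016) for p in b]); print(w.round(4).tolist(),'mid',w.mean(0).round(4),[np.linalg.norm(w[k]-w[k-1]).round(3) for k in range(4)])
im=cv2.resize(t['image'][110:340,220:430,::-1],None,fx=2.6,fy=2.6,interpolation=cv2.INTER_CUBIC)
im2=cv2.resize(s['image'][180:370,225:475,::-1],None,fx=2.2,fy=2.2)
cv2.imwrite('pics/c0.png',im);cv2.imwrite('pics/c1.png',im2)
# hub brass
m=cv2.inRange(h,(18,110,90),(32,255,255)); n,l,st,c=cv2.connectedComponentsWithStats(m)
for i in range(1,n):
    if st[i,4]>60: print('brass',st[i],c[i],onz(t,*c[i],.17))
E
```

```text
top ball [221.1 268.5] 62 [0.4731 0.1677 0.187 ]
top ball [235.3 258.1] 21 [0.4955 0.1421 0.187 ]
top ball [414.5 257.2] 30 [ 0.5227 -0.2087  0.187 ]
top ball [265.5 287.5] 32 [0.4423 0.0776 0.187 ]
top ball [352.2 327.1] 34 [ 0.3789 -0.0949  0.187 ]
scene ball [304.1 192.1] 10 [0.437  0.0829 0.187 ]
scene ball [367.5 212.9] 17 [0.6219 0.0744 0.187 ]
scene ball [240.8 216.9] 16 [ 0.3756 -0.0904  0.187 ]
scene ball [347.7 256.8] 18 [ 0.6726 -0.1024  0.187 ]
scene ball [260.1 259.5] 22 [ 0.5202 -0.2041  0.187 ]
scene ball [331.1 356.6] 83 [ 0.7968 -0.3674  0.187 ]
scene ball [361.6 357.9] 46 [ 0.8423 -0.3436  0.187 ]
scene ball [318.1 372.2] 10 [ 0.7975 -0.4086  0.187 ]
[259 130   2   1   2] ((259.5, 130.0), (1.0, 0.0), 180.0) [[260.0, 130.0], [260.0, 130.0], [259.0, 130.0], [259.0, 130.0]]
[[0.8363, 0.1467, 0.016], [0.8363, 0.1467, 0.016], [0.8362, 0.1491, 0.016], [0.8362, 0.1491, 0.016]] mid [0.8363 0.1479 0.016 ] [np.float64(0.002), np.float64(0.0), np.float64(0.002), np.float64(0.0)]
brass [328 154  21  27 160] [334.2     169.85625] [ 0.69627923 -0.03927766  0.17      ]
brass [344 154  12  20 100] [350.65 162.33] [ 0.71501155 -0.0721753   0.17      ]
brass [337 197  20  10 115] [346.86086957 201.16521739] [ 0.63135355 -0.06957112  0.17      ]
brass [460 221  38  25 691] [478.0463097  232.99855282] [ 0.58409643 -0.33709054  0.17      ]
brass [323 239  24  25 438] [334.69634703 250.34703196] [ 0.52796503 -0.05168127  0.17      ]
brass [379 245   8  24 133] [382.56390977 256.4962406 ] [ 0.52241779 -0.14782056  0.17      ]
brass [446 275  50  34  62] [466.16129032 284.56451613] [ 0.47828342 -0.3150452   0.17      ]
```

View pics/c0.png

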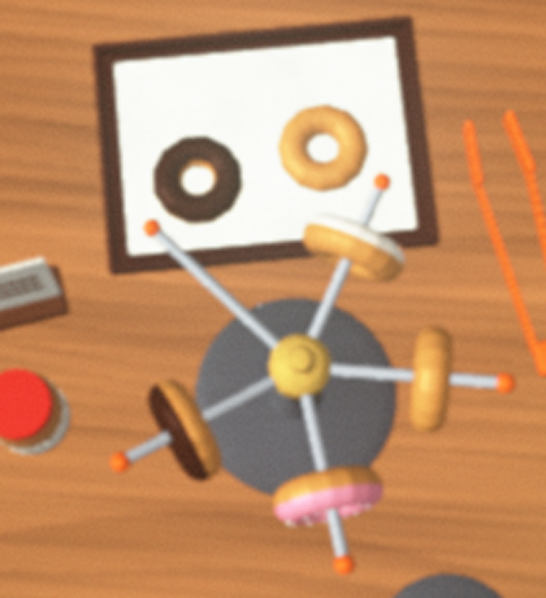

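```bash
python3 - <<'E'
from meas import *
from scipy.optimize import least_squares
t=load('top0');s=load('scene0')
T={'empty':((278.3,197.8),(367.5,212.9)),}
tops=[np.array(p) for p in [(414.5,257.2),(265.5,287.5),(352.2,327.1)]]
h=cv2.cvtColor(t['image'],cv2.COLOR_RGB2HSV); m=cv2.inRange(h,(2,130,120),(16,255,255))
for (u,v) in [(278,198),(367,180)]:
    ys,xs=np.nonzero(m[v-6:v+7,u-6:u+7]); 
    hh=h[v-6:v+7,u-6:u+7].astype(float); w=(hh[...,1]>200)*(hh[...,0]<14)
    ys,xs=np.nonzero(w); print('tip',u,v,len(xs),xs.mean()+u-6 if len(xs) else 0,ys.mean()+v-6 if len(xs) else 0)
    tops.append(np.array([xs.mean()+u-6,ys.mean()+v-6]) if len(xs)>5 else np.array([u,v]))
sc=[(304.1,192.1),(367.5,212.9),(240.8,216.9),(347.7,256.8),(260.1,259.5)]
A=[onz(t,*p,.187)[:2] for p in tops]; B=[onz(s,*p,.187)[:2] for p in sc]
for nm,Q in(('top',A),('scene',B)):
    Q=np.array(Q)
    f=lambda p:np.concatenate([Q-(p[:2]+.155*np.c_[np.cos(a:=p[2]+np.round((np.arctan2(*(Q-p[:2]).T[::-1])-p[2])/(2*np.pi/5))*2*np.pi/5),np.sin(a)])]).ravel()
    r=least_squares(f,[.525,-.052,.95]); print(nm,Q.round(4).tolist(),'centre',r.x.round(4),'deg',np.degrees(r.x[2]).round(2),'res mm',(r.fun*1e3).round(1))
for nm,S,roi in(('top',t,(110,222,250,395)),('scene',s,(255,370,325,475))):
    g=cv2.cvtColor(S['image'],cv2.COLOR_RGB2HSV); m=cv2.inRange(g,(0,0,150),(180,60,255)); z=np.zeros_like(m); z[roi[0]:roi[1],roi[2]:roi[3]]=1; m*=z
    n,l,st,c=cv2.connectedComponentsWithStats(m); i=1+np.argmax(st[1:,4])
    pts=np.argwhere(l==i)[:,::-1]
    w=np.array([onz(S,*p,.005)[:2] for p in pts])*1000
    hull=cv2.convexHull(w.astype(np.float32)); rr=cv2.minAreaRect(hull); print(nm,st[i],'tray mid mm',rr)
E
```

```text
tip 278 198 0 0 0
tip 367 180 0 0 0
top [[0.5226, -0.2086], [0.4423, 0.0776], [0.3789, -0.0949], [0.6233, 0.0694], [0.6738, -0.107]] centre [ 0.5282 -0.0527  0.9033] deg 51.76 res mm [ 0.5 -1.   0.2  1.4 -0.1 -0.1 -0.8  0.3  0.2 -0.6]
scene [[0.437, 0.0829], [0.622, 0.0744], [0.3757, -0.0905], [0.6727, -0.1024], [0.5202, -0.2041]] centre [ 0.5255 -0.0479  0.9054] deg 51.88 res mm [-2.1  2.2  0.8  0.4 -0.7 -0.1  1.7 -1.2  0.4 -1.3]
top [ 263  124  118   98 6657] tray mid mm ((742.5453491210938, -9.284423828125), (228.65594482421875, 267.0433654785156), 9.602119445800781)
scene [ 344  271  110   89 4475] tray mid mm ((759.15283203125, -3.4410400390625), (185.63656616210938, 263.7362060546875), 9.699565887451172)
```

```bash
python3 - <<'E'
from meas import *
t=load('top0');s=load('scene0')
c=np.array([(94,46),(411,18),(438,242),(112,272)])/2.6+[220,110]
for z in(.0,.018):
    w=np.array([onz(t,*p,z)[:2] for p in c]); print('top corners z',z,(w*1e3).round(1).tolist(),'mid',w.mean(0).round(4),[np.linalg.norm(w[k]-w[k-1]).round(3) for k in range(4)])
for nm,S,roi in(('top',t,(105,232,245,400)),('scene',s,(255,375,325,475))):
    g=cv2.cvtColor(S['image'],cv2.COLOR_RGB2HSV)
    print(nm,'rim V',g[140,260] if nm=='top' else g[275,420])
    m=cv2.inRange(g,(0,0,0),(180,255,100)); z=np.zeros_like(m); z[roi[0]:roi[1],roi[2]:roi[3]]=1; m*=z
    n,l,st,cc=cv2.connectedComponentsWithStats(m); i=1+np.argmax(st[1:,2]*st[1:,3]); print(st[i])
    pts=np.argwhere(l==i)[:,::-1]
    w=np.array([onz(S,*p,.015)[:2] for p in pts])*1000
    print(cv2.minAreaRect(cv2.convexHull(w.astype(np.float32))))
# top white interior edges: restrict to V>170,S<40 and parts beyond white ring; robust percentiles in the tray frame
g=cv2.cvtColor(t['image'],cv2.COLOR_RGB2HSV); m=cv2.inRange(g,(0,0,170),(180,50,255)); z=np.zeros_like(m); z[110:222,255:390]=1; m*=z
pts=np.argwhere(m>0)[:,::-1]; w=np.array([onz(t,*p,.005)[:2] for p in pts])*1e3
a=np.radians(9.65); R=np.array([[np.cos(a),np.sin(a)],[-np.sin(a),np.cos(a)]]); q=w@R.T
for k in(0,1):
    hs,e=np.histogram(q[:,k],bins=np.arange(q[:,k].min(),q[:,k].max()+3,3)); half=np.percentile(hs,80)/2; ok=e[:-1][hs>half]; print(k,ok.min(),ok.max()+3, (ok.min()+ok.max()+3)/2)
print('scene mid in frame', R@[759.2,-3.4])
E
```

```text
top corners z 0.0 [[848.3, 159.2], [897.7, -137.3], [680.6, -173.1], [631.2, 121.5]] mid [ 0.7644 -0.0074] [np.float64(0.22), np.float64(0.301), np.float64(0.22), np.float64(0.299)]
top corners z 0.018 [[840.8, 156.2], [889.4, -135.9], [675.6, -171.1], [626.9, 119.0]] mid [ 0.7582 -0.008 ] [np.float64(0.217), np.float64(0.296), np.float64(0.217), np.float64(0.294)]
top rim V [  9 117  87]
[ 257  118  126   97 1217]
((759.2150268554688, -6.61285400390625), (216.75144958496094, 293.5138854980469), 9.612401008605957)
scene rim V [  9 145  37]
[ 334  263  130  107 3168]
((761.8502807617188, -10.546478271484375), (221.9665985107422, 315.1988525390625), 9.708212852478027)
0 654.2218596444958 843.2218596444958 748.7218596444958
1 -266.4849887008315 -2.4849887008314795 -134.48498870083148
scene mid in frame [ 747.8874785  -130.61592363]
```

```bash
cat >> h.py <<'E'
from scipy.spatial.transform import Rotation as Ro
C=np.array([.527,-.0505])
def rel(p=None):
    o=robot.get_obs(); R=Ro.from_euler('xyz',o['ee_rot']).as_matrix(); print('t',o['time'],'pos',o['tool_pos'].round(4),'F',o['wrist_force'].round(1),'w',round(o['width'],3),'zdir',np.degrees(np.arctan2(R[1,2],R[0,2])).round(1),'ydir',np.degrees(np.arctan2(R[1,1],R[0,1])).round(1))
    d=o['tool_pos'][:2]-C; print('r',np.hypot(*d).round(4),'ang',np.degrees(np.arctan2(d[1],d[0])).round(2))
    if p is not None: print('shift tool cm',(R.T@(np.array(p)-o['tool_pos'])*100).round(2))
E
python3 -c "
from h import *
rel([.573,.061,.30])"
```

```text
t 0.1 pos [0.1395 0.5315 0.2044] F [ 0.1  0.6 -0.2] w 0.094 zdir -14.7 ydir 75.3
r 0.6992 ang 123.65
shift tool cm [ -9.5  -34.52  53.87]
```

>>> carry_out --pt "1 -3.2 0 0 0" --pt "1 -3.2 0 0 0" --pt "1 -3.1 0 0 0" --pt "1 0 -2.3 3.6 0" --pt "1 0 -2.3 3.6 0" --pt "1 0 -2.3 3.6 0" --pt "1 0 -2.3 3.6 0" --pt "1 0 -2.3 3.6 0" --pt "1 0 -2.3 3.6 0" --pt "1 0 -2.3 3.6 0" --pt "1 0 -2.3 3.6 0" --pt "1 0 -2.3 3.6 0" --pt "1 0 -2.3 3.6 0" --pt "1 0 -2.3 3.6 0" --pt "1 0 -2.3 3.6 0" --pt "1 0 -2.3 3.6 0" --pt "1 0 -2.3 3.6 0" --pt "1 0 -2.3 3.5 0" --pt "1 0 0 0 0"

```text
time: 2.0
tool_pos: [0.5755, 0.0574, 0.2976]
ee_rot: [-2.481, 1.567, -2.743]
wrist_force: [-0.1, 0.6, -1.7]
width: 0.0006
```

>>> carry_out --pt "1 0 0 0 6" --pt "1 0 0 0 6" --pt "1 0 0 0 6" --pt "1 0 0 0 5.5" --pt "1 0 0 0 0" --pt "1 0 0 0 0"

```text
time: 2.6
tool_pos: [0.573, 0.0619, 0.3003]
ee_rot: [-2.944, 1.57, 2.675]
wrist_force: [-0.2, 0.7, 0.9]
width: 0.0006
```

```bash
python3 - <<'E'
from h import *
rel([.573,.061,.165])
a=snap('scene','s1.png')['image'][130:320,200:450,::-1]
b=snap('top','t1.png')['image'][110:340,200:450,::-1]
a=cv2.resize(a,None,fx=1.58,fy=1.58*1.2);b=cv2.resize(b,(395,364))
cv2.imwrite('pics/m1.png',np.hstack([cv2.resize(a,(395,364)),b]))
E
```

```text
t 2.6 pos [0.573  0.0619 0.3003] F [-0.2  0.7  0.9] w 0.001 zdir -38.1 ydir 51.9
r 0.1215 ang 67.76
shift tool cm [13.53 -0.07  0.07]
```

View pics/m1.png

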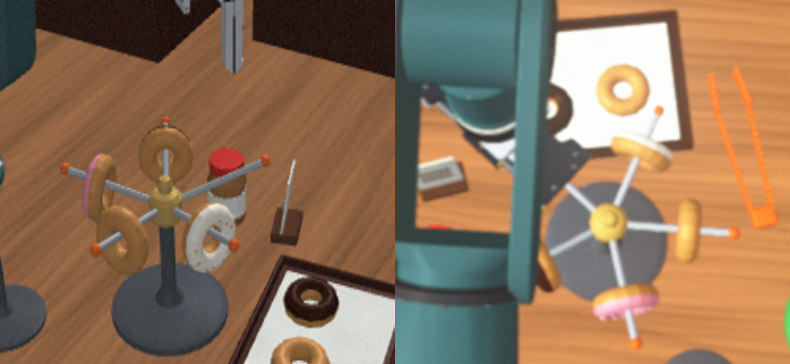

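The fingers are shut above the gap behind the empty arm: left half, finger tip at (232,70) and the empty tip at (265,160). The tree hasn't moved. I'll descend next.

>>> carry_out --pt "1 2.2 0 0 0" --pt "1 2.2 0 0 0" --pt "1 2.2 0 0 0" --pt "1 2.2 0 0 0" --pt "1 2.2 0 0 0" --pt "1 1.5 0 0 0" --pt "1 1 0 0 0" --pt "1 0 0 0 0" --pt "1 0 0 0.5 0" --pt "1 0 0 0.5 0" --pt "1 0 0 0 0" --pt "1 0 0 0 0"

```text
time: 3.9
tool_pos: [0.5818, 0.055, 0.1662]
ee_rot: [0.785, 1.57, 0.117]
wrist_force: [-0.5, 0.2, -0.5]
width: 0.0007
```

```bash
python3 - <<'E'
from h import *
rel()
s=snap('scene','s2.png');print(proj(s,robot.get_obs()['tool_pos']))
cv2.imwrite('pics/m2.png',cv2.resize(s['image'][130:320,200:450,::-1],None,fx=2.4,fy=2.4,interpolation=cv2.INTER_CUBIC))
E
```

```text
t 3.9 pos [0.5818 0.055  0.1662] F [-0.5  0.2 -0.5] w 0.001 zdir -38.2 ydir 51.8
r 0.1189 ang 62.55
[348.44793147 219.69177157]
```

View pics/m2.png

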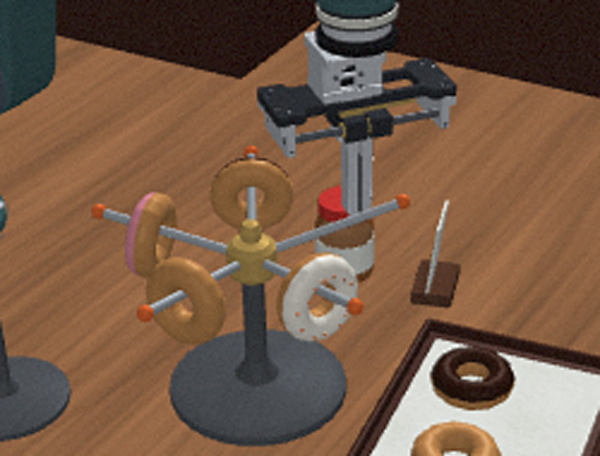

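>>> carry_out --pt "1 0 0 0.4 0" --pt "1 0 0 0.3 0" --pt "1 0 0 0.2 0" --pt "1 0 0.02 0.2 1" --pt "1 0 0.03 0.31 1.5" --pt "1 0 0.036 0.41 2" --pt "1 0 0.036 0.41 2" --pt "1 0 0.036 0.41 2" --pt "1 0 0.036 0.41 2" --pt "1 0 0.036 0.41 2" --pt "1 0 0.036 0.41 2" --pt "1 0 0.03 0.31 1.5" --pt "1 0 0.02 0.2 1" --pt "1 0 0 0 0" --pt "1 0 0 0 0"

```text
time: 5.45
tool_pos: [0.6147, 0.0267, 0.1655]
ee_rot: [-0.892, 1.57, -1.856]
wrist_force: [-0.8, 0.1, 0.4]
width: 0.0001
```

```bash
cat > ang.py <<'E'
from meas import *
import sys
from scipy.optimize import least_squares
def angle(f,guess):
    s=snap('scene',f); Q=np.array([onz(s,*c,.187)[:2] for c,a in balls(s)])
    d=np.linalg.norm(Q-[.5255,-.0479],axis=1); Q=Q[abs(d-.155)<.012]
    c=np.array([.5255,-.0479]); A=np.degrees(np.arctan2(*(Q-c).T[::-1])); 
    print('ball angs',A.round(1)); k=((A-guess+36)%72)-36; print('tree angle',(guess+k).round(2),'mean',(guess+k.mean()).round(2))
    cv2.imwrite('pics/z'+f,cv2.resize(s['image'][130:320,200:450,::-1],None,fx=2.4,fy=2.4,interpolation=cv2.INTER_CUBIC))
rel(); angle(sys.argv[1],float(sys.argv[2]))
E
python3 ang.py s3.png 32
```

```text
t 5.45 pos [0.6147 0.0267 0.1655] F [-0.8  0.1  0.4] w 0.0 zdir -55.2 ydir 34.8
r 0.1169 ang 41.37
ball angs [ 179.7   35.4 -108.3  -36.3]
tree angle [35.74 35.35 35.75 35.75] mean 35.65
```

View pics/zs3.png

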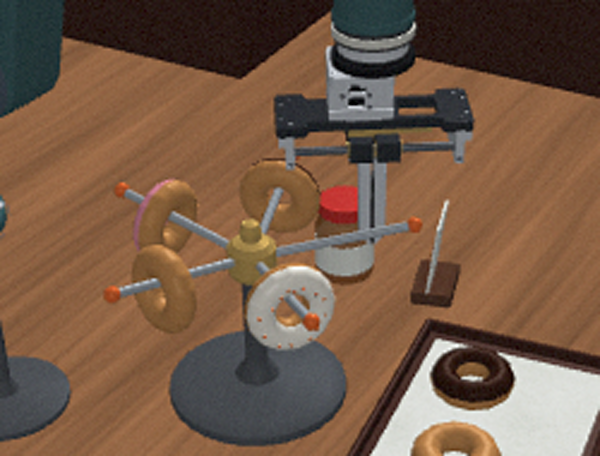

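The push works: the tree is at 35.7° and the doughnuts are hanging undisturbed. I'll continue for about 22°.

>>> carry_out --pt "1 0 0.02 0.2 1" --pt "1 0 0.03 0.31 1.5" --pt "1 0 0.036 0.41 2" --pt "1 0 0.036 0.41 2" --pt "1 0 0.036 0.41 2" --pt "1 0 0.036 0.41 2" --pt "1 0 0.036 0.41 2" --pt "1 0 0.036 0.41 2" --pt "1 0 0.036 0.41 2" --pt "1 0 0.036 0.41 2" --pt "1 0 0.03 0.31 1.5" --pt "1 0 0.02 0.2 1" --pt "1 0 0.01 0.1 0.5" --pt "1 0 0 0 0" --pt "1 0 0 0 0"

```text
time: 7.0
tool_pos: [0.6366, -0.0112, 0.1655]
ee_rot: [-0.924, 1.57, -2.263]
wrist_force: [0.3, -1.0, 0.7]
width: 0.0004
```

```bash
python3 ang.py s4.png 14
```

```text
t 7.0 pos [ 0.6366 -0.0112  0.1655] F [ 0.3 -1.   0.7] w 0.0 zdir -76.7 ydir 13.3
r 0.1164 ang 19.7
ball angs [ 157.6   13.5 -129.6  -58. ]
tree angle [13.62 13.53 14.39 13.97] mean 13.88
```

>>> carry_out --pt "1 0 0.02 0.2 1" --pt "1 0 0.02 0.2 1" --pt "1 0 0.015 0.18 0.8" --pt "1 0 0 0 0" --pt "1 0 0 0 0" --pt "1 0 0 -0.3 0" --pt "1 0 0 -0.5 0" --pt "1 0 0 -0.8 0" --pt "1 0 0 0 0" --pt "1 -1.5 0 0 0" --pt "1 -2.2 0 0 0" --pt "1 -2.5 0 0 0" --pt "1 -2.5 0 0 0" --pt "1 -2.5 0 0 0" --pt "1 -2.3 0 0 0" --pt "1 0 0 0 0"

```text
time: 8.65
tool_pos: [0.637, -0.0011, 0.3065]
ee_rot: [1.295, 1.561, -0.093]
wrist_force: [-0.1, -0.9, 0.7]
width: 0.0005
```

>>> carry_out --pt "1 0 0 -2 0" --pt "1 0 0 -3 0" --pt "1 0 0 -3.5 0" --pt "1 0 0 -3.5 0" --pt "1 0 0 -3.5 0" --pt "1 0 0 -3.5 0" --pt "1 0 0 -3.5 0" --pt "1 0 0 -3.5 0" --pt "1 0 0 -3 0" --pt "1 0 0 -2 0" --pt "1 0 0 0 0" --pt "1 0 0 0 0"

```text
time: 9.85
tool_pos: [0.5791, 0.3035, 0.2997]
ee_rot: [-0.853, 1.569, -2.241]
wrist_force: [-0.5, -0.3, 0.7]
width: 0.0006
```

```bash
python3 ang.py s5.png 11 && python3 - <<'E'
from meas import *
t=snap('top','t5.png')
for c,a in balls(t):
    p=onz(t,*c,.187)[:2]; d=p-[.5282,-.0527]; print(c.round(1),a,p.round(4),np.hypot(*d).round(4),np.degrees(np.arctan2(d[1],d[0])).round(2))
cv2.imwrite('pics/c5.png',cv2.resize(t['image'][110:340,210:440,::-1],None,fx=2.6,fy=2.6,interpolation=cv2.INTER_CUBIC))
E
```

```text
t 9.85 pos [0.5791 0.3035 0.2997] F [-0.5 -0.3  0.7] w 0.001 zdir -79.5 ydir 10.5
r 0.3578 ang 81.62
ball angs [ 154.8   83.1 -133.2   10.9  -60.9]
tree angle [10.76 11.08 10.81 10.92 11.1 ] mean 10.94
[406.6 216.1] 16 [ 0.6045 -0.1899] 0.157 -60.91
[258.1 233. ] 23 [0.5488 0.1024] 0.1564 82.44
[217.  259.2] 25 [0.4907 0.1777] 0.2335 99.25
[230.1 268. ] 60 [0.4753 0.1502] 0.2097 104.62
[390.9 307.2] 26 [ 0.4221 -0.167 ] 0.156 -132.89
[296.  318.1] 28 [0.388  0.0136] 0.1551 154.71
```

View pics/c5.png

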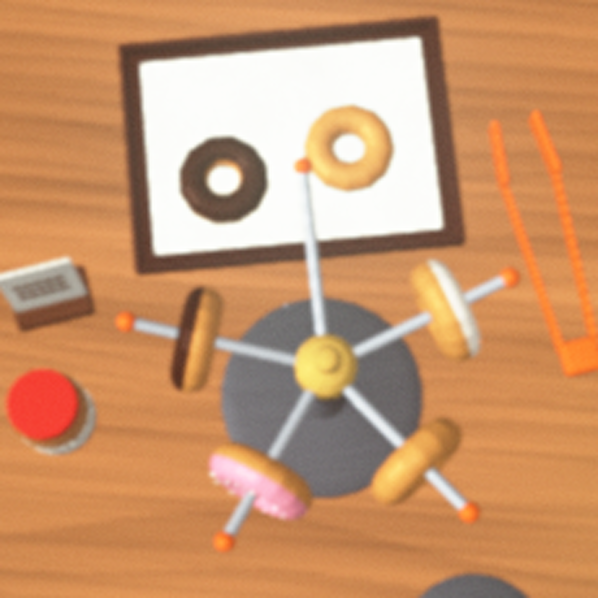

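```bash
python3 - <<'E'
from meas import *
for nm,f,c,roi in(('top','t5',[.5282,-.0527],(105,232,240,400)),('scene','s5',[.5255,-.0479],(255,375,325,475))):
    S=load(f); g=cv2.cvtColor(S['image'],cv2.COLOR_RGB2HSV)
    for lab,lo,hi,z in(('white',(0,0,150),(180,60,255),.005),('rim',(0,0,0),(180,255,105),.018)):
        m=cv2.inRange(g,lo,hi); q=np.zeros_like(m); q[roi[0]:roi[1],roi[2]:roi[3]]=1; m*=q
        n,l,st,_=cv2.connectedComponentsWithStats(m); i=1+np.argmax(st[1:,2]*st[1:,3])
        w=np.array([onz(S,*p,z)[:2] for p in np.argwhere(l==i)[:,::-1]])*1000
        r=cv2.minAreaRect(cv2.convexHull(w.astype(np.float32))); d=np.array(r[0])/1e3-c
        print(nm,lab,np.round(r[0],1),np.round(r[1],1),round(r[2],1),'dist',np.hypot(*d).round(4),'dir deg',np.degrees(np.arctan2(d[1],d[0])).round(2))
E
```

```text
top white [727.9 -11.8] [259.3 267.9] 9.6 dist 0.2038 dir deg 11.56
top rim [758.   -6.2] [216.  291.6] 9.5 dist 0.2344 dir deg 11.44
scene white [759.1  -3.5] [185.6 263.6] 9.7 dist 0.2378 dir deg 10.76
scene rim [763.5 -14. ] [222.3 314.9] 9.7 dist 0.2404 dir deg 8.11
```

```bash
python3 -c "
from h import *
robot.close_job()"
```

```text
the job is handed in; nothing more can be done
```

I pushed the empty arm about 41° clockwise with the shut fingertips, in three short arcs. I then backed off, lifted and moved the hand about 0.36 m from the tree's axis, and handed the job in at about 10 s of the 56 s allowed.

**Alignment:** the arm now points at 10.9° by the scene camera and 10.8° by the top camera. The tray's middle lies at 10.8–11.4° by the measurements I trust, so the error should be about half a degree or less.

**Doughnuts and surroundings:** in the last top view all four doughnuts hang on their arms. The tray, jar, card and tongs look unmoved by eye, and the tray's measured position is unchanged to about 1 mm.

**Checks that disagreed:**
- **Scene-camera rim fit:** this gave 8.1°, but the tray came out 15 mm too long, so I set it aside.
- **Top-camera fit of the white tray floor:** this came out oversized, so I discarded it too. Its direction was 11.6°.

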